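Press the tight lid onto a cheese sample tin with the ratchet press

TASK

Use the ratchet press on the sampling bench to close the sample tin that stands in it: pump the black trigger with full, gentle strokes until the tin's lid is fully home, and stop there, because pumping on would crush the tin. Then press the release tab and keep it down until the jaw has gone all the way back up. Leave the tin in its nest and the cheese wheel, trier and cup where they are, and never force the trigger or the tab hard against its stop.

Things in the scene. Friction and masses are not known exactly. Their poses are not given: they have to be found in the camera images.
- press: Fixed bench press: white base plate 190 x 150 x 18 mm, dark post, grey head (x -92 to +26, y +-30, z 151 to 206). Origin on the ram's axis, at table height. Its +x leads from the post to the open front; the trigger sticks out to -y, the release tab to +y. A toothed steel ram (28 x 27 mm with its teeth) goes down through the head and stands up to 57 mm above it.
- trigger_plate (a point): Centre of the top of the trigger's black thumb plate, 30 x 30 mm, at press (0, -92, 212) at rest. Push it down: the ratchet clicks after 28 to 31 mm, a rubbery stop (3 to 10 N per mm) comes at about 33 mm; it springs back. A full stroke and return moves the jaw one 7 mm tooth; a shorter one slips back. Pressed slowly it takes about 7 N late in an empty stroke, 10 while the lid slides, 13 once it is home.
- release_tab (a point): Centre of the top of the steel release tab, 30 x 26 mm, at press (0, 78, 197) at rest. Push it down: it frees the ratchet after about 14 mm, its stop is at about 19 mm; it takes 2 to 5 N idle, up to about 15 N to break free under load, and springs back. A spring then lifts the jaw in 1 to 2 s; let go early and the ratchet catches it part way. Leave it alone while pumping.
- pad: Round black rubber pad, 52 mm wide, 10 thick, under the ram: the jaw's face. Origin at the centre of its underside, 113 mm above the table with the jaw fully up. It is sprung against the ram by 1 N per mm (20 mm at most), so every tooth beyond the lid's home adds about 7 N on the tin. The tin bears one tooth too many, not two (20 N crush it).
- tin: Metal sample tin, 68 mm wide, 60 high, about 0.45 kg, loose in a low ring (the nest) on the press's base, under the pad. Origin at the centre of its underside. Its lid is a disc 72 mm wide, 8 thick, on a plug; home, the lid rests on the rim and its top is 68 mm above the tin's underside (86 above the table).
- jaw (a joint): How far the ram has come down, m: 0 fully up, 0.052 at most. Starts at about 0, 0.007 or 0.014 (one of the ratchet's teeth); only the ratchet holds it down. The lid comes home with the jaw at about 0.034.
- lid (a joint): How far the lid has been pressed in, m: 0 is 10 mm proud, 0.010 is fully home. Starts at 0.002 to 0.004. It is tight: about 7 N moves it.
- trigger (a joint): Swing of the trigger, rad: 0 at rest (up), 0.285 at its lower stop.
- release (a joint): Swing of the release tab, rad: 0 at rest (up), about 0.26 at its lower stop, free of the ratchet from about 0.2.
- cheese_centre (a point): Centre of a small loose cheese wheel, 120 mm wide, 65 high. A bystander.
- trier_centre (a point): Middle of a cheese trier (corer) with wooden handle, about 230 mm long, 22 high, lying along its x. A bystander.
- cup_centre (a point): Centre of an open steel cup, 72 mm wide, 75 high. A bystander.
Not all that is in view belongs to the job. What is shaped like the tin but brown is not meant.

How it is judged (in metres and radians):
On the way:
1. the jaw has pressed the lid fully home (to within 0.8 mm) (value of joint lid above 0.0092 m and value of joint jaw above 0.02 m), for 0.2 s.
At the end, for the whole second after the job is handed in: The lid is fully home (within 0.8 mm), the jaw is fully up (within 3 mm), trigger and release tab are let go and back at rest, and the tin stands upright in its nest (within 6 mm) (value of joint lid above 0.0092 m and value of joint jaw below 0.003 m and value of joint trigger below 0.04 rad and value of joint release below 0.03 rad and horizontal distance between tin and press below 0.006 m and angle between tin's own z axis and vertical below 0.05 rad); the robot touches nothing.
It fails at once if the pad presses on the tin with over 20 N (contact force between pad and tin above 20 N).
It fails at once if the fingers press on the press, its trigger or its tab with over 40 N (contact force between the fingers and press above 40 N).
It fails at once if the cheese wheel, the trier or the cup is moved by over 20 mm (distance of any of cheese_centre, trier_centre, cup_centre from where it was at the start of the episode above 0.02 m).
It also fails if it takes over 58 s, if anything falls off the work surface, if the arm or the gripper's body presses on something with over 40 N, if the wrist force passes 120 N, or if a joint passes its speed limit or range.

ROBOT

A 6-joint arm with a two-finger parallel gripper is mounted at the origin on the work surface. World frame = base frame: x ahead of the robot, y to its left, z up, the work surface at z = 0. Lengths are in mm, angles in rad, forces in N, time in s.
With the tool pointing down it reaches from about 350 to 875 mm from the base axis. Payload 4.2 kg.
Tool frame: the origin (TCP) lies midway between the tips of the shut fingers; the grasp point (between the pads) lies 19 mm behind it; z points along the fingers, y is the line along which they close (so a half turn about z gives the same grasp; the last joint's range is limited). The gripper opens to 85 mm and grips with 20 to 120 N. Pads are 22 mm wide; open, the fingers measure 114 mm over their backs; the gripper's body (76 mm by 85 mm) begins 54 mm behind the grasp point. The pads swing forward as they close: fully open they stand 13 mm farther back than shut.
Start: joints at [1.456, 0.385, 0.008, 0, -1.194, -0.259], TCP at [228.189, 581.832, 195.712] pointing down, gripper open.
Joint ranges: [-3.14, 3.14], [-1.21, 2.06], [-1.07, 1.41], [-3.16, 2.05], [-2.99, -0.16], [-3.1, 3.1]. Speed limits (rad/s): [2.79, 2.79, 3.14, 3.14, 3.14, 3.14].

INTERFACE

Orientations are given as a unit quaternion [x, y, z, w].
In Python, from bench import read_state, get_image, job_done gives the robot as it stands.
- The arm moves only by the shell command python3 -m jog 'ROWS'. ROWS is JSON, a list of rows, each a list of 3 entries, a list of its own where there are three numbers: the shift along the world's x, y, z scaled (see below), then the turn, a rotation vector about the world's x, y, z scaled (see below), then the gripper's target within -1 to 1 (shut at 1, half-way at 0, fully open at -1). In form: [[[x, y, z], [wx, wy, wz], claw], ...]. A call has 1 to 20 rows; each row is the pose to reach, as a shift and turn from the pose commanded when the call began; what a row does not reach only later rows make up. The controller multiplies each number of a shift by 10 cm and each number of a turn by 120 degrees. A row lasts 1/10 s, in which the tool goes at most 50 mm and 8.59 degrees, less where a joint would pass 70% of its speed; a pose out of reach is approached as far as the arm can. A call with a number of a shift or a turn outside -1 to 1 is refused whole. A call with a gripper value outside its range is refused whole. The fingers move at their own pace and stop on an object; the grip force is fixed at half the most. Time passes only in rows, so rows that repeat a pose let the fingers close. It gives the time, the measured TCP pose, the force, the opening and the grip force at its end, in the units of the state.
- read_state(): the state, without advancing time (a new reading comes with each control period).
- get_image(name): name is "scene" or "top" or "wrist"; returns a dict with "frame" (400x640x3 uint8, red, green, blue), "range_z" (400x640 float32, mm along the optical axis (not along the pixel's ray), 0 where there is no reading), "fx", "fy", "cx", "cy" (pixels), "R" (3x3) and "t" (3): a world point X has camera coordinates R X + t. Camera axes: x right, y down, z forward; pixel columns grow to the right and rows downward; lengths in mm; the calibration is good to about 2 mm. A picture is of the moment at which its call begins.
- job_done(): hands the job in; it is judged then, once.
The state is a dict: "clock": time; "joints": joint angles; "joint_vel": joint speeds; "joint_efforts": joint torques, N m; "position": TCP position; "ee_rot": TCP orientation; "contact_force": force on the tool from outside, world axes, zero at the start; "wrist_torque": the same for the moment, N m; "gripper_width": finger opening in mm; "grasp_force": force on a finger pad.
Only numpy, scipy, OpenCV 4.12 (cv2) and the standard library are available. Lean on these libraries where they do the work, as an engineer would, in place of code of your own. Each camera call takes 0.05 s, during which the arm holds its last target. There are 200 camera calls.

## Working session

There is one attempt and no reset: what is moved stays moved. The work goes in short steps, Python scripts to look and compute and a shell command to move; the robot and the scene stay as the last step left them, time stands still between calls to the robot, and variables do not carry over. Pictures are saved under pics/ and viewed, at most 10 in all, crops included, and the job is handed in when it is done.

```bash
mkdir -p pics
cat > h.py <<'E'
import numpy as np,cv2
from bench import read_state,get_image,job_done
def cloud(im):
    z=im["range_z"];v,u=np.mgrid[:400,:640]
    P=np.stack([(u-im["cx"])*z/im["fx"],(v-im["cy"])*z/im["fy"],z],-1)
    return (P-np.array(im["t"]))@np.array(im["R"])
E
python3 - <<'E'
from h import *
a=[]
for n in("scene","top"):
    im=get_image(n);np.save(f"pics/{n}_c.npy",cloud(im));np.save(f"pics/{n}_f.npy",im["frame"]);a.append(im["frame"])
    cv2.imwrite(f"pics/{n}.png",im["frame"][...,::-1])
    print(n,-np.array(im["R"]).T@im["t"])
s=read_state();print(s)
E
```

```text
scene [1026.76692721  438.00849238 1210.90752562]
top [ 460.93795302  -18.35141993 1184.36913995]
{'clock': 0.1, 'joints': array([ 1.45557796e+00,  3.85492125e-01,  6.77035596e-03, -4.05374069e-04,
       -1.19401393e+00, -2.58579354e-01]), 'joint_vel': array([ 8.99788180e-05, -1.37809643e-03,  2.98166924e-03,  2.73205626e-03,
       -3.96179944e-04,  5.44691601e-04]), 'joint_efforts': array([-4.44048510e-04, -3.93319094e+01,  1.88929510e+01,  4.19790924e+00,
       -2.58602799e-03,  5.67642488e-06]), 'position': array([228.01356908, 581.29193168, 194.7309976 ]), 'ee_rot': array([ 9.82570817e-01, -1.85886023e-01, -1.18465028e-04,  9.80687583e-04]), 'contact_force': array([-0.65614653, -0.83502168,  0.39489133]), 'wrist_torque': array([ 0.01383511, -0.01121155, -0.07763085]), 'grasp_force': 0.0, 'gripper_width': 85.47705235535145}
```

View pics/scene.png

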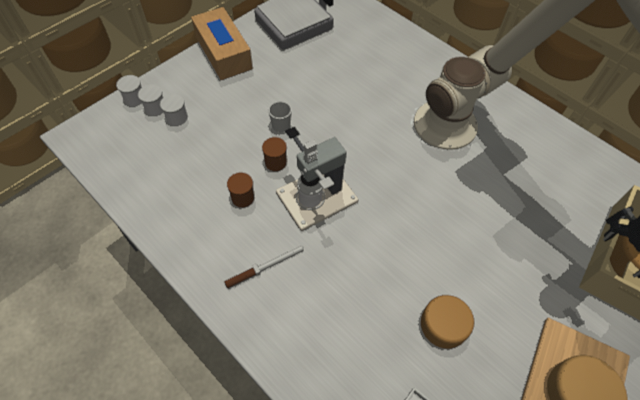

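View pics/top.png

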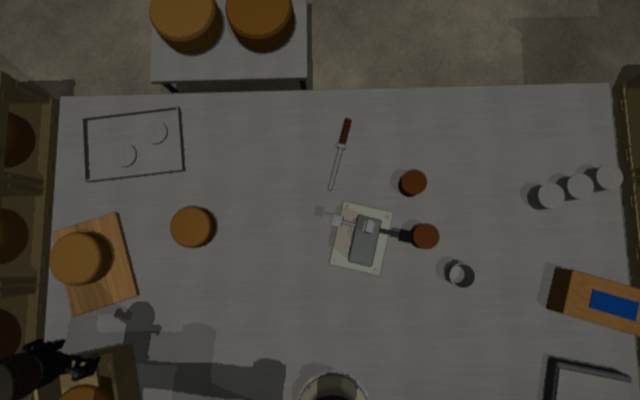

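The scene view shows the press at (320,180). In the top view its head is at (365,240), the trigger plate at (404,236) and the tab at (337,220). A brown decoy tin stands next to the trigger at (425,236), and the cup is at (458,272).

Run:
```python
from h import *
C=np.load("pics/top_c.npy");F=np.load("pics/top_f.npy").astype(int)
Z=C[...,2];v,u=np.mgrid[:400,:640]
roi=(u>300)&(u<440)&(v>190)&(v<290)
def rect(m,n):
    P=C[m];r=cv2.minAreaRect(P[:,:2].astype(np.float32));print(n,len(P),np.round(P.mean(0),1),r)
    return r
rect(roi&(abs(Z-18)<5)&(u<395),"base")
rect(roi&(abs(Z-206)<4)&(u>345)&(u<382),"head")
rect(roi&(Z>200)&(u>=399)&(u<414),"trig")
rect(roi&(Z>185)&(u<347),"tab")
rect(roi&(Z>212)&(u>345)&(u<385),"ram")
rect((Z>50)&(u>410)&(u<442)&(v>220)&(v<252)&(Z<120),"brown")
for r in range(214,256,2): print(r,Z[r,330:416:3].astype(int))
im=np.load("pics/top_f.npy")[185:290,310:480,::-1]
b=cv2.convertScaleAbs(cv2.resize(im,None,fx=4.5,fy=4.5,interpolation=cv2.INTER_CUBIC),alpha=1.6)
cv2.imwrite("pics/crop.png",b)
```

```text
base 1871 [486.  -85.9  18.5] ((486.0173645019531, -91.29779815673828), (149.92953491210938, 189.6964569091797), 76.31697845458984)
head 1003 [470.8 -87.  206.3] ((476.6661071777344, -90.55557250976562), (64.28751373291016, 121.53614807128906), 75.49520874023438)
trig 158 [ 484.9 -181.1  237.5] ((482.3249816894531, -110.51606750488281), (34.6660041809082, 186.02462768554688), 2.508305072784424)
tab 159 [519.3 -22.6 284.1] ((500.93304443359375, -20.274179458618164), (38.43571853637695, 78.21629333496094), 74.85344696044922)
ram 152 [503.1 -87.7 326.4] ((483.48797607421875, -68.95633697509766), (34.25212860107422, 105.37666320800781), 42.0246467590332)
brown 561 [ 486.9 -263.9   78.4] ((487.0077209472656, -265.6423645019531), (71.17045593261719, 68.4405288696289), 89.06171417236328)
214 [  0 196 199   0  20  20  21  17  16  19 202 200  20  19  20  16  14  16
  20  19  19   0   1  -1   0   0   0   2   1]
216 [   0  197  199  197  196 1184   18   19   20   17  206  205  206   23
   16   17   16   18   16   18   18    0   -1   -1    0    2    1    1
    0]
218 [  0 199 197 196 200  19  17
[... 1694 characters left out ...]
  -2  -1   5  -2   2  30]
246 [  1  16  21  16  21  18  20 204 204 206 206 205 208 207 203 205  20  15
  18   0   0   1   0   1   0  -1   1   0   0]
248 [   1   16   18   19   18   18   16  208  202  207  205  208  206  211
  207  202   20   15   18 1184    0    1    0   -1    2    2    2    3
    1]
250 [  0  19  19  20  14  21  19 207 206 206 206 206 205 207 207  14  21  19
  16  -1  -2   1   0   1   2   0  -3   6  -1]
252 [   0   13   15   17   16   19   16  206  209  205  207  207  205  206
  205 1184   19   19   19    0    0    1 1184    6    0    0    0    1
   -3]
254 [ -1  16  17  17  11  21  20 207 204 205 207 206 206 207 204  19  17  23
   2   4   1   1   0   0  -3   0   0  -1   0]
```

View pics/crop.png

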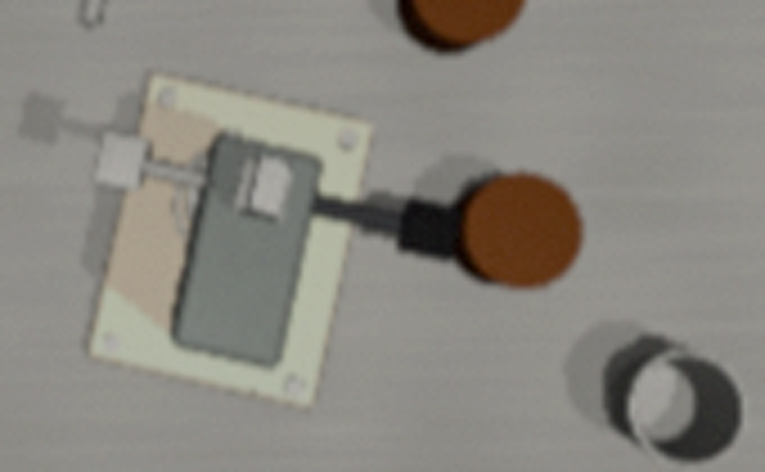

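Run:
```python
from h import *
C=np.load("pics/top_c.npy");S=np.load("pics/scene_c.npy")
def near(C,m):
    P=C[m];return len(P),np.round(np.median(P,0),1),np.round((P.min(0)+P.max(0))/2,1)
y=-14.1*np.pi/180;c,s=np.cos(y),np.sin(y);R=np.array([[c,-s],[s,c]])
for n,C in(("top",C),("scene",S)):
    x,yy,z=C[...,0],C[...,1],C[...,2]
    B=(abs(x-500)<120)&(abs(yy+95)<130)
    h=cv2.minAreaRect(C[B&(abs(z-206)<3)&(abs(yy+88)<48)][:,:2].astype(np.float32))
    print(n,"head",h)
    print("ram",near(C,B&(z>255)&(z<272)&(yy>-130)&(yy<-60)))
    print("trig",near(C,B&(z>208)&(z<219)&(yy<-168)))
    print("tab",near(C,B&(z>185)&(z<205)&(yy>-36)))
for h in ([476.7,-90.6],):
    o=np.array(h)+R@[33,0];print(o,o+R@[0,-92],o+R@[0,78])
```

```text
top head ((475.56585693359375, -92.31527709960938), (69.17420959472656, 120.50657653808594), 74.75448608398438)
ram (90, array([507.1, -95.3, 263.8]), array([507.2, -96.2, 261.2]))
trig (157, array([ 485.5, -185.2,  212.7]), array([ 485.6, -185.7,  212.4]))
tab (129, array([525.1, -21.6, 197.8]), array([526.6, -20.7, 196.9]))
scene head ((473.5892333984375, -91.43612670898438), (73.79100036621094, 117.69004821777344), 76.45296478271484)
ram (81, array([506.6, -92.7, 262.1]), array([506.7, -92.8, 261.4]))
trig (100, array([ 485.5, -183. ,  212. ]), array([ 485.5, -184.7,  212.2]))
tab (116, array([524.9, -18.5, 196.9]), array([524. , -19.6, 195.6]))
[508.7057765  -98.63929539] [ 486.29319542 -187.8675208 ] [527.70774742 -22.9892782 ]
```

The press yaw is about -14°, the trigger plate is at (485.5, -185, 212) and the tab at (525.5, -20.5, 197). The ram top is at about 263, so the jaw is at about 0 and I expect 5 strokes.

```bash
python3 -m jog '[[[0,0,0.5],[0,0,0],1],[[0,0,1],[0,0,0],1]]' 
for i in 1 2 3 4 5 6 7 8 9; do python3 -m jog '[[[0.145,-0.425,0],[0,0,0],1],[[0.29,-0.85,0],[0,0,0],1]]' | tail -1 >/dev/null; done
python3 -m jog '[[[-0.037,-0.02,-0.3],[0,0,0],1],[[-0.037,-0.02,-0.5],[0,0,0],1],[[-0.037,-0.02,-0.5],[0,0,0],1],[[-0.037,-0.02,-0.5],[0,0,0],1]]'
python3 - <<'E'
from h import *
s=read_state();print(s)
im=get_image("wrist");cv2.imwrite("pics/w1.png",im["frame"][...,::-1])
E
```

```text
clock: 0.3
position: [228.0, 580.6, 294.6]
ee_rot: [0.983, -0.186, 0.0, 0.003]
contact_force: [-0.1, 2.1, 1.4]
gripper_width: 58.8
grasp_force: 0.0
clock: 2.5
position: [485.6, -185.4, 246.0]
ee_rot: [0.983, -0.186, -0.0, 0.0]
contact_force: [-0.1, -0.4, 1.2]
gripper_width: -0.2
grasp_force: 0.0
{'clock': 2.5, 'joints': array([-5.16832397e-02,  1.70804569e-01, -1.62672318e-01,  7.33124525e-04,
       -1.23764308e+00,  1.24877007e+00]), 'joint_vel': array([ 0.00732018, -0.01856209,  0.03286803,  0.00410741,  0.001214  ,
       -0.00037198]), 'joint_efforts': array([-2.23725429e-01, -2.72235650e+01,  1.83047765e+01,  4.05586123e+00,
       -1.84941437e-02, -1.15504931e-04]), 'position': array([ 485.58501348, -185.3638202 ,  246.02261836]), 'ee_rot': array([ 9.82615587e-01, -1.85651455e-01, -1.13662104e-04,  3.65034634e-04]), 'contact_force': array([-0.12741463, -0.38079729,  1.23621912]), 'wrist_torque': array([ 0.03040602, -0.04932764,  0.05508749]), 'grasp_force': 0.0, 'gripper_width': -0.17714085976448601}
```

View pics/w1.png

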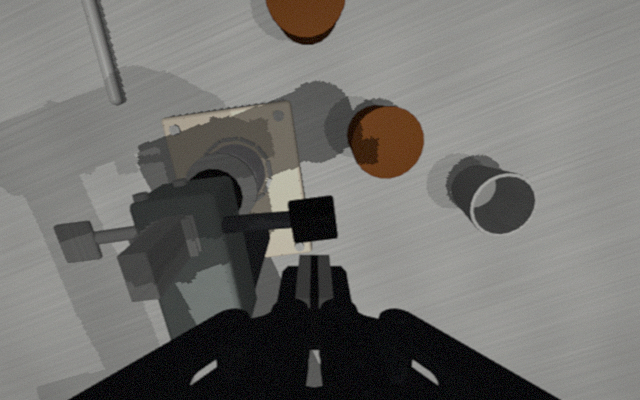

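The wrist view shows the shut fingertips at (315,258), lined up over the black plate at (313,218). The lid and pad are visible at (230,180). First stroke, slowly, with a force check at 29 mm and again at 31.5 mm.

```bash
python3 -m jog '[[[0,0,-0.3],[0,0,0],1],[[0,0,-0.33],[0,0,0],1],[[0,0,-0.36],[0,0,0],1],[[0,0,-0.39],[0,0,0],1],[[0,0,-0.42],[0,0,0],1],[[0,0,-0.45],[0,0,0],1],[[0,0,-0.48],[0,0,0],1],[[0,0,-0.51],[0,0,0],1],[[0,0,-0.54],[0,0,0],1],[[0,0,-0.57],[0,0,0],1],[[0,0,-0.6],[0,0,0],1],[[0,0,-0.63],[0,0,0],1]]'
python3 -m jog '[[[0,0,-0.01],[0,0,0],1],[[0,0,-0.02],[0,0,0],1],[[0,0,-0.02],[0,0,0],1]]'
```

```text
clock: 3.75
position: [485.5, -185.2, 182.4]
ee_rot: [0.983, -0.186, -0.0, 0.0]
contact_force: [0.1, -0.6, 0.2]
gripper_width: 0.2
grasp_force: 0.0
clock: 4.05
position: [485.5, -185.2, 180.6]
ee_rot: [0.983, -0.186, -0.0, 0.0]
contact_force: [0.9, 0.2, -0.2]
gripper_width: 0.2
grasp_force: 0.0
```

Run:
```python
from h import *
im=get_image("wrist");cv2.imwrite("pics/w2.png",im["frame"][...,::-1])
im=get_image("scene");C=cloud(im)
x,y,z=C[...,0],C[...,1],C[...,2]
m=(abs(x-485)<45)&(abs(y+185)<45)&(z>165)&(z<225);print(m.sum(),np.round(np.median(C[m],0)))
f=im["frame"][110:215,250:390,::-1];a=cv2.resize(f,(560,420),interpolation=cv2.INTER_CUBIC)
cv2.imwrite("pics/s2.png",a)
```

```text
131 [ 491. -170.  210.]
```

View pics/w2.png

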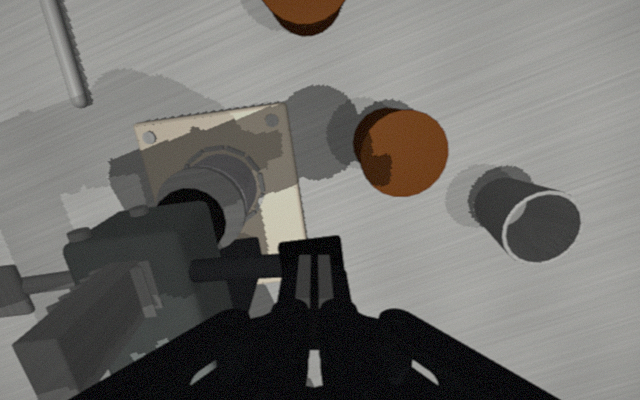

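View pics/s2.png

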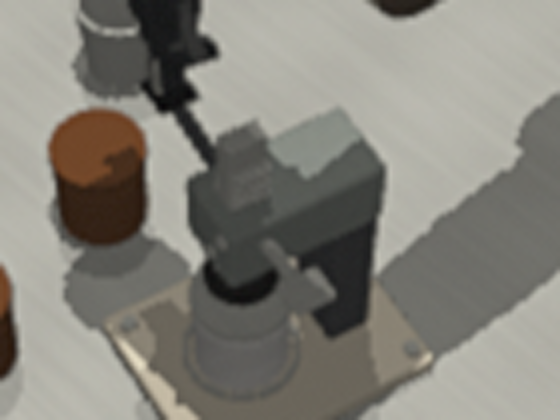

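The trigger plate still seems to be up, and the force reads zero. I'll measure plate and fingertips in the wrist and scene clouds.

Run:
```python
from h import *
print(read_state()["position"],read_state()["contact_force"])
for n in("wrist","scene","top"):
    im=get_image(n);C=cloud(im);R=np.array(im["R"]);t=np.array(im["t"])
    for p in([485.5,-185.2,180.6],[485.5,-185.2,212],[485.5,-185.2,180.6+19]):
        q=R@p+t;print(n,p,im["fx"]*q[0]/q[2]+im["cx"],im["fy"]*q[1]/q[2]+im["cy"],q[2])
    if n=="wrist":
        for v in range(232,300,5): print(v,[tuple(C[v,u].astype(int)) for u in(265,285,300,310,318,330)])
    else:
        q=R@[485.5,-185.2,195]+t;u=int(im["fx"]*q[0]/q[2]+im["cx"]);v=int(im["fy"]*q[1]/q[2]+im["cy"])
        for r in range(v-14,v+14,3): print(r,[tuple(C[r,k].astype(int)) for k in range(u-10,u+14,4)])
```

```text
[ 485.57105761 -185.21089831  180.83721047] [-0.58205651  0.04289426  0.6369083 ]
wrist [485.5, -185.2, 180.6] 314.8642567244653 244.02321773795143 194.5238476074682
wrist [485.5, -185.2, 212] 314.9788731999863 272.08695780358636 164.68689495017372
wrist [485.5, -185.2, 199.6] 314.92897993363044 259.8706367932682 176.46964058553846
232 [(np.int64(446), np.int64(-113), np.int64(15)), (np.int64(439), np.int64(-133), np.int64(17)), (np.int64(433), np.int64(-148), np.int64(15)), (np.int64(423), np.int64(-155), np.int64(0)), (np.int64(420), np.int64(-163), np.int64(0)), (np.int64(415), np.int64(-176), np.int64(0))]
237 [(np.int64(442), np.int64(-111), np.int64(17)), (np.int64(434), np.int64(-131), np.int64(17)), (np.int64(428), np.int64(-146), np.int64(16)), (np.int64(417), np.int64(-152), np.int64(-1)), (np.int64(499), np.int64(-192), np.int64(207)), (np.int64(499), np.int64(-197), np.int64(210))]
242 [(np.int64(436), np.int64(-108), np.int64(16)), (np.int64(503), np.int64(-177), np.int64(208)), (np.int64(501), np.int64(-184), np.int64(210)), (np.int64(500), np.int64(-188), np.int64(211)
[... 8912 characters left out ...]
), np.int64(547)), (np.int64(465), np.int64(-133), np.int64(547)), (np.int64(465), np.int64(-139), np.int64(548))]
245 [(np.int64(461), np.int64(-109), np.int64(542)), (np.int64(461), np.int64(-115), np.int64(543)), (np.int64(461), np.int64(-121), np.int64(542)), (np.int64(461), np.int64(-127), np.int64(544)), (np.int64(461), np.int64(-134), np.int64(543)), (np.int64(461), np.int64(-140), np.int64(544))]
248 [(np.int64(456), np.int64(-109), np.int64(538)), (np.int64(456), np.int64(-116), np.int64(535)), (np.int64(456), np.int64(-122), np.int64(538)), (np.int64(456), np.int64(-128), np.int64(536)), (np.int64(456), np.int64(-134), np.int64(539)), (np.int64(456), np.int64(-141), np.int64(537))]
```

Both cameras put the real fingertips about 32 mm above the reported TCP: they look to be resting just above the plate at z≈212–214, with no contact force. So the reported z has an offset and contact should come very soon. I'll feel down in small steps.

```bash
for i in 1 2 3; do python3 -m jog '[[[0,0,-0.01],[0,0,0],1],[[0,0,-0.02],[0,0,0],1]]' | grep -E "pos|force: \["; done
```

```text
position: [485.5, -185.2, 178.7]
contact_force: [0.9, -1.3, -0.1]
position: [485.5, -185.2, 176.6]
contact_force: [-0.2, -1.3, 0.4]
position: [485.5, -185.3, 175.0]
contact_force: [-0.7, -0.2, 3.1]
```

```bash
python3 -m jog '[[[0,0,-0.02],[0,0,0],1],[[0,0,-0.04],[0,0,0],1],[[0,0,-0.06],[0,0,0],1],[[0,0,-0.08],[0,0,0],1],[[0,0,-0.1],[0,0,0],1],[[0,0,-0.1],[0,0,0],1]]'| grep -E "pos|force: \["
cat >> h.py <<'E'
def rep():
    im=get_image("scene");C=cloud(im);x,y,z=C[...,0],C[...,1],C[...,2]
    T=np.median(C[(np.hypot(x-507,y+95)<16)&(z>212)&(z<280)],0)
    m=(abs(x-490)<18)&(abs(y+178)<14)&(z>150)&(z<216)&(im["frame"].sum(-1)<200)
    print("ram top",np.round(T,1),"plate",m.sum(),np.round(np.median(C[m],0),1))
    im=get_image("wrist");C=cloud(im);x,y,z=C[...,0],C[...,1],C[...,2]
    d=np.hypot(x-505.5,y+96)
    m=(d>29)&(d<36)&(z>75)&(z<102);h=z[m]
    print("lid top pts",m.sum(),np.round(np.percentile(h,[10,50,75,90]),1) if m.any() else "")
    return im
E
python3 -c "
from h import *
im=rep()"
```

```text
position: [485.5, -185.7, 165.5]
contact_force: [-3.1, -2.8, 7.6]
ram top [511.6 -88.2 247.4] plate 63 [ 491.5 -174.2  201.6]
lid top pts 1490 [78.  93.1 93.6 94.1]
```

The contact is confirmed: the tip offset is +36, so rest contact is at TCP z ≈176.5 and a full stroke ends at ≈145. The lid top is at 93.5 (86 when home). Finishing stroke 1.

```bash
python3 -m jog '[[[0,0,-0.03],[0,0,0],1],[[0,0,-0.06],[0,0,0],1],[[0,0,-0.09],[0,0,0],1],[[0,0,-0.12],[0,0,0],1],[[0,0,-0.15],[0,0,0],1],[[0,0,-0.17],[0,0,0],1],[[0,0,-0.18],[0,0,0],1]]'| grep -E "pos|force: \["
for i in 1 2; do python3 -m jog '[[[0,0,-0.01],[0,0,0],1],[[0,0,-0.01],[0,0,0],1]]'| grep -E "pos|force: \["; done
sed -i 's/^    T=.*/    P=C[(np.hypot(x-507,y+95)<16)\&(z>215)\&(z<275)]; T=np.percentile(P[:,2],[70,85,95])/' h.py
python3 -c "
from h import *
im=rep()"
```

```text
position: [485.8, -184.8, 147.9]
contact_force: [-3.5, 2.1, 8.6]
position: [485.8, -184.7, 147.1]
contact_force: [-2.5, 2.5, 10.3]
position: [485.9, -184.6, 146.4]
contact_force: [-3.6, 3.7, 11.5]
ram top [252.2 254.8 256.2] plate 81 [ 492.9 -173.6  184.6]
lid top pts 1763 [77.8 93.1 93.6 94. ]
```

```bash
python3 -m jog '[[[0,0,-0.01],[0,0,0],1],[[0,0,-0.015],[0,0,0],1],[[0,0,-0.015],[0,0,0],1]]'| grep -E "pos|force: \["
python3 -m jog '[[[0,0,0.08],[0,0,0],1],[[0,0,0.18],[0,0,0],1],[[0,0,0.28],[0,0,0],1],[[0,0,0.355],[0,0,0],1],[[0,0,0.355],[0,0,0],1],[[0,0,0.355],[0,0,0],1]]'| grep -E "clock|pos|force: \["
python3 -c "
from h import *
im=rep();print(get_image('scene') and read_state()['clock'])"
```

```text
position: [486.0, -184.5, 145.2]
contact_force: [-4.7, 4.1, 13.4]
clock: 7.7
position: [485.3, -184.9, 178.2]
contact_force: [0.1, 0.9, -0.3]
ram top [254.  256.3 258. ] plate 55 [ 490.7 -173.8  211.7]
lid top pts 1345 [78.1 93.1 93.6 94.1]
7.85
```

Stroke 1 took: the ram top went from 262 to 256 and the plate is back up. Stroke 2.

```bash
cat > /dev/null; python3 -m jog '[[[0,0,-0.03],[0,0,0],1],[[0,0,-0.06],[0,0,0],1],[[0,0,-0.09],[0,0,0],1],[[0,0,-0.12],[0,0,0],1],[[0,0,-0.15],[0,0,0],1],[[0,0,-0.18],[0,0,0],1],[[0,0,-0.21],[0,0,0],1],[[0,0,-0.24],[0,0,0],1],[[0,0,-0.27],[0,0,0],1],[[0,0,-0.3],[0,0,0],1],[[0,0,-0.32],[0,0,0],1],[[0,0,-0.335],[0,0,0],1],[[0,0,-0.345],[0,0,0],1],[[0,0,-0.345],[0,0,0],1],[[0,0,-0.345],[0,0,0],1]]'| grep -E "pos|force: \["
python3 -m jog '[[[0,0,0.08],[0,0,0],1],[[0,0,0.17],[0,0,0],1],[[0,0,0.26],[0,0,0],1],[[0,0,0.345],[0,0,0],1],[[0,0,0.345],[0,0,0],1],[[0,0,0.345],[0,0,0],1]]'| grep -E "clock|pos|force: \["
python3 -c "
from h import *
im=rep()"
```

```text
position: [486.0, -184.7, 146.0]
contact_force: [-3.1, 3.5, 12.1]
clock: 9.95
position: [485.1, -184.9, 178.2]
contact_force: [-0.5, 0.4, 0.0]
ram top [247.3 249.  251. ] plate 58 [ 491.3 -173.6  210.7]
lid top pts 1373 [78.  93.1 93.6 94.1]
```

The jaw is at 14. Stroke 3, commanded slightly deeper to offset arm compliance.

```bash
python3 -m jog '[[[0,0,-0.03],[0,0,0],1],[[0,0,-0.06],[0,0,0],1],[[0,0,-0.09],[0,0,0],1],[[0,0,-0.12],[0,0,0],1],[[0,0,-0.15],[0,0,0],1],[[0,0,-0.18],[0,0,0],1],[[0,0,-0.21],[0,0,0],1],[[0,0,-0.24],[0,0,0],1],[[0,0,-0.27],[0,0,0],1],[[0,0,-0.3],[0,0,0],1],[[0,0,-0.325],[0,0,0],1],[[0,0,-0.34],[0,0,0],1],[[0,0,-0.35],[0,0,0],1],[[0,0,-0.35],[0,0,0],1],[[0,0,-0.35],[0,0,0],1]]'| grep -E "pos|force: \["
python3 -m jog '[[[0,0,0.08],[0,0,0],1],[[0,0,0.17],[0,0,0],1],[[0,0,0.26],[0,0,0],1],[[0,0,0.35],[0,0,0],1],[[0,0,0.35],[0,0,0],1],[[0,0,0.35],[0,0,0],1]]'| grep -E "clock|pos|force: \["
python3 -c "
from h import *
im=rep()"
```

```text
position: [485.9, -184.6, 145.8]
contact_force: [-4.1, 5.6, 13.2]
clock: 12.15
position: [485.2, -185.0, 178.2]
contact_force: [-0.3, -0.2, -1.1]
ram top [241.  242.4 244.3] plate 57 [ 491.1 -174.4  211. ]
lid top pts 1393 [78.1 93.1 93.6 94.1]
```

The jaw is at 21. Stroke 4.

```bash
python3 -m jog '[[[0,0,-0.03],[0,0,0],1],[[0,0,-0.06],[0,0,0],1],[[0,0,-0.09],[0,0,0],1],[[0,0,-0.12],[0,0,0],1],[[0,0,-0.15],[0,0,0],1],[[0,0,-0.18],[0,0,0],1],[[0,0,-0.21],[0,0,0],1],[[0,0,-0.24],[0,0,0],1],[[0,0,-0.27],[0,0,0],1],[[0,0,-0.3],[0,0,0],1],[[0,0,-0.325],[0,0,0],1],[[0,0,-0.34],[0,0,0],1],[[0,0,-0.355],[0,0,0],1],[[0,0,-0.355],[0,0,0],1],[[0,0,-0.355],[0,0,0],1]]'| grep -E "pos|force: \["
python3 -m jog '[[[0,0,0.08],[0,0,0],1],[[0,0,0.17],[0,0,0],1],[[0,0,0.26],[0,0,0],1],[[0,0,0.355],[0,0,0],1],[[0,0,0.355],[0,0,0],1],[[0,0,0.355],[0,0,0],1]]'| grep -E "clock|pos|force: \["
python3 -c "
from h import *
im=rep()"
```

```text
position: [485.9, -184.6, 145.6]
contact_force: [-5.1, 5.1, 15.1]
clock: 14.35
position: [485.2, -184.9, 178.2]
contact_force: [0.2, -0.0, -0.0]
ram top [234.9 236.6 237.5] plate 52 [ 491.6 -174.6  210.9]
lid top pts 1271 [86.4 88.7 89.2 89.6]
```

The jaw is at about 28 and the lid top went from 93.5 to 89. One more tooth should bring it home.

```bash
python3 -m jog '[[[0,0,-0.03],[0,0,0],1],[[0,0,-0.06],[0,0,0],1],[[0,0,-0.09],[0,0,0],1],[[0,0,-0.12],[0,0,0],1],[[0,0,-0.15],[0,0,0],1],[[0,0,-0.18],[0,0,0],1],[[0,0,-0.21],[0,0,0],1],[[0,0,-0.24],[0,0,0],1],[[0,0,-0.27],[0,0,0],1],[[0,0,-0.3],[0,0,0],1],[[0,0,-0.325],[0,0,0],1],[[0,0,-0.34],[0,0,0],1],[[0,0,-0.355],[0,0,0],1],[[0,0,-0.36],[0,0,0],1],[[0,0,-0.36],[0,0,0],1]]'| grep -E "pos|force: \["
python3 -c "
from h import *
im=rep()"
python3 -m jog '[[[0,0,0.08],[0,0,0],1],[[0,0,0.17],[0,0,0],1],[[0,0,0.26],[0,0,0],1],[[0,0,0.36],[0,0,0],1],[[0,0,0.36],[0,0,0],1],[[0,0,0.36],[0,0,0],1]]'| grep -E "clock|pos|force: \["
python3 -c "
from h import *
im=rep()"
```

```text
position: [485.9, -184.7, 145.6]
contact_force: [-5.5, 5.2, 17.1]
ram top [226.6 228.4 229.4] plate 76 [ 492.8 -173.7  185.4]
lid top pts 1540 [84.1 85.3 85.7 86.2]
clock: 16.65
position: [485.2, -184.9, 178.2]
contact_force: [-0.2, -0.5, -0.1]
ram top [228.3 228.9 231.4] plate 59 [ 490.5 -174.4  210.9]
lid top pts 1215 [84.1 85.3 85.8 86.2]
```

The lid top is at about 85.5, a travel of 7.8 mm from a start of at least 2 mm, so it is home; no more pumping. Going over to the release tab.

```bash
python3 -m jog '[[[0,0,0.4],[0,0,0],1],[[0,0,0.8],[0,0,0],1],[[0,0,0.8],[0,0,0],1]]' >/dev/null
for i in 1 2; do python3 -m jog '[[[0.1,0.41,0],[0,0,0],1],[[0.2,0.82,0],[0,0,0],1],[[0.2,0.82,0],[0,0,0],1]]' >/dev/null; done
python3 -m jog '[[[0,0,-0.4],[0,0,0],1],[[0,0,-0.8],[0,0,0],1],[[0,0,-0.9],[0,0,0],1],[[0,0,-0.9],[0,0,0],1]]'| grep -E "clock|pos|force: \["
python3 - <<'E'
from h import *
im=get_image("wrist");cv2.imwrite("pics/w3.png",im["frame"][...,::-1])
E
```

```text
clock: 18.05
position: [524.4, -22.0, 167.1]
contact_force: [0.1, 0.4, 1.3]
```

View pics/w3.png

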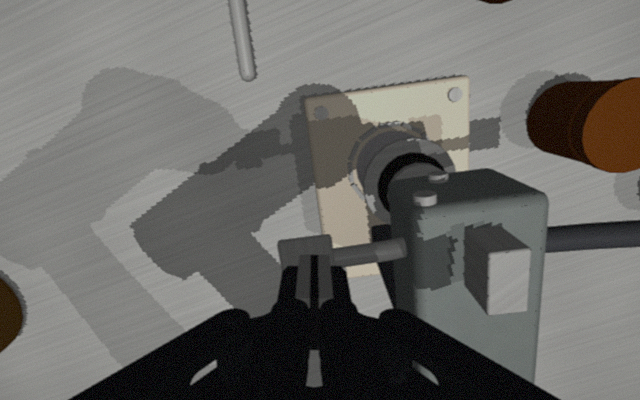

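The fingertips are centred over the tab at (304,245). The free zone starts 14 mm down, so I press to about 16 mm and hold.

```bash
python3 -m jog '[[[0.01,0.01,-0.03],[0,0,0],1],[[0.01,0.01,-0.06],[0,0,0],1],[[0.01,0.01,-0.09],[0,0,0],1],[[0.01,0.01,-0.12],[0,0,0],1],[[0.01,0.01,-0.15],[0,0,0],1],[[0.01,0.01,-0.175],[0,0,0],1],[[0.01,0.01,-0.2],[0,0,0],1],[[0.01,0.01,-0.22],[0,0,0],1],[[0.01,0.01,-0.24],[0,0,0],1],[[0.01,0.01,-0.24],[0,0,0],1]]'| grep -E "clock|pos|force: \["
python3 -m jog '[[[0,0,0],[0,0,0],1],[[0,0,0],[0,0,0],1],[[0,0,0],[0,0,0],1],[[0,0,0],[0,0,0],1],[[0,0,0],[0,0,0],1]]'| grep -E "clock|pos|force: \["
python3 -c "
from h import *
im=rep()"
```

```text
clock: 19.1
position: [528.0, -19.5, 145.5]
contact_force: [1.6, 3.9, 4.8]
clock: 19.6
position: [526.8, -20.4, 145.0]
contact_force: [1.9, 1.9, 4.8]
ram top [251.2 253.2 254.7] plate 81 [ 486.7 -178.9  211.6]
lid top pts 1659 [84.5 85.3 85.7 86.1]
```

The jaw is rising (ram top 253). I keep the tab down.

```bash
python3 -m jog '[[[0,0,0],[0,0,0],1],[[0,0,0],[0,0,0],1],[[0,0,0],[0,0,0],1],[[0,0,0],[0,0,0],1],[[0,0,0],[0,0,0],1],[[0,0,0],[0,0,0],1],[[0,0,0],[0,0,0],1],[[0,0,0],[0,0,0],1],[[0,0,0],[0,0,0],1],[[0,0,0],[0,0,0],1],[[0,0,0],[0,0,0],1],[[0,0,0],[0,0,0],1],[[0,0,0],[0,0,0],1],[[0,0,0],[0,0,0],1],[[0,0,0],[0,0,0],1],[[0,0,0],[0,0,0],1],[[0,0,0],[0,0,0],1],[[0,0,0],[0,0,0],1],[[0,0,0],[0,0,0],1],[[0,0,0],[0,0,0],1]]'| grep -E "clock|pos|force: \["
python3 -c "
from h import *
im=rep()"
```

```text
clock: 21.7
position: [526.8, -20.4, 145.0]
contact_force: [2.1, 0.6, 5.8]
ram top [259.1 262.5 263.9] plate 79 [ 486.7 -179.4  211.4]
lid top pts 1635 [84.5 85.3 85.7 86.2]
```

```bash
python3 -m jog '[[[0,0,0.08],[0,0,0],1],[[0,0,0.16],[0,0,0],1],[[0,0,0.25],[0,0,0],1],[[0,0,0.6],[0,0,0],1],[[0,0,1],[0,0,0],1],[[0,0,1],[0,0,0],1],[[0,0,1],[0,0,0],1],[[0,0,1],[0,0,0],1]]'| grep -E "clock|pos|force: \["
python3 -m jog '[[[0,0,0.5],[0,0,0],1],[[0,0,0.5],[0,0,0],1],[[0,0,0.5],[0,0,0],1],[[0,0,0.5],[0,0,0],1],[[0,0,0.5],[0,0,0],1]]'| grep -E "clock|pos|force: \["
python3 - <<'E'
from h import *
rep();im=get_image("scene");C=cloud(im);x,y,z=C[...,0],C[...,1],C[...,2]
m=(abs(x-525)<20)&(abs(y+19)<16)&(z>165)&(z<210);print("tab",m.sum(),np.median(C[m],0))
cv2.imwrite("pics/s3.png",cv2.resize(im["frame"][80:330,200:500,::-1],(720,600)))
E
```

```text
clock: 22.6
position: [525.2, -20.2, 243.5]
contact_force: [0.1, 0.7, -0.1]
clock: 23.1
position: [525.8, -20.2, 293.2]
contact_force: [-0.4, -0.3, -0.2]
ram top [259.8 262.4 264. ] plate 81 [ 487.7 -179.4  211.6]
lid top pts 602 [84.3 85.2 85.7 86.2]
tab 112 [524.98052389 -18.00936034 196.72195965]
```

View pics/s3.png

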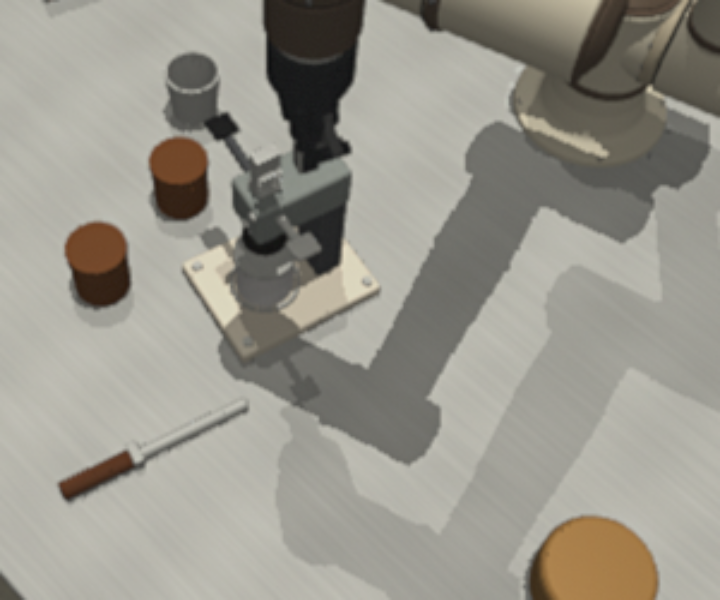

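The final view shows the jaw fully up and the trigger at (222,125) and tab at (315,245) back at rest. The tin stands in its nest at (265,275) with the lid home, nothing else has moved, and the arm is clear.

```bash
python3 -c "
from bench import *
print(job_done())"
```

```text
the job is handed in; nothing more can be done
None
```

I closed the tin with five full strokes and held the release tab until the jaw was fully back up; camera checks show the lid home and the trigger and tab at rest, and I handed the job in at about 23 s (the hand-in returned no verdict).

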